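# Pin the lever arm of a carver's hold-down and lock the pin with its hairpin clip

## Task

The lever arm of the carver's hold-down is set between its two cheeks, but the steel pivot pin has only been started. Push the pin home until its head bears on the cheek, then lift the hairpin clip out of the tool rack and slide its straight leg down through the cross hole in the pin's far end until the wavy leg snaps round and hugs the shank. The pin may have rolled, so feel along its top for the hole with the tip of the clip, turn it upright with the tip and ease the clip in without forcing it; let go of it, and leave everything else on the bench where it is.

Things in the scene. Friction and masses are not known exactly. Their poses are not given: they have to be found in the camera images.
- stand: hold-down fixed to the bench: steel base plate 140 x 105 x 10 mm; two green cheeks, 44 mm wide, tops 97 mm up, outer faces 25 mm either side of the middle; between them a level wooden arm 30 mm wide, top 94 mm up, to x = 345 mm. Origin on the bench under the pin's axis (75 mm up), midway between the cheeks; y along the pin to its head
- pin (a joint): how far the pivot pin is pushed in, m: 0 = 30 mm out, 0.030 = home, its head on the cheek's outer face (hard stop). It slides along the stand's -y against about 3 N and stays put. The cross hole is hidden in the cheek until then. The pin also rolls 0.9 rad either way about its axis against some 3.5 N at the shank's rim, and stays; its roll is not told
- pin_head (a point): centre of the outer face of the pivot pin's head, a steel disc 36 mm across, 11 mm thick, on the pin's axis at its +y end; y points out of the face. Pushed along the stand's -y
- hole_home (a point): point fixed to the stand on the pin's axis, 75 mm up, at y = -39 mm (14 mm outside the far cheek), where the middle of the cross hole lies when the pin is home; axes as the stand's. The square-edged 7 mm hole crosses the 20 mm shank 13.5 mm from its end. The pin may be rolled about its axis: the hole leans up to 0.85 rad to either side (+x or -x), its mouth up to 7.5 mm off the top
- clip_coil (a point): centre of the coil (disc 30 mm across, 12 mm thick along y) of the hairpin clip, 95 mm long, 5 mm steel wire, 50 g, upright in a slot of the rack, coil on top and resting on the rack, so clear of it from 15 mm below this point. Gripped across its thickness. z up; x from the straight to the wavy leg. Square-ended straight leg along z at x = -12.5 mm, tip 80 mm below; wavy leg's tip 77 mm below
- clip_seat (a point): point on the axis of the clip's straight leg, 48 mm below and 12.5 mm to the -x side of the coil's centre, 32 mm above the leg's tip: the shank's axis lies here when the clip is home. Axes as for the coil
- clip_leg (a joint): how far the wavy leg is sprung open, rad: 0 at rest, about 0.1 while its bend rides over the shank's widest part, under 0.02 when it hugs. The bend meets the shank about 22 mm before home and passes its widest part about 12 mm before; this takes some 4 to 12 N, then the push drops away and the clip is drawn in. Past home the push rises again within 2 mm as an upper bend meets the shank
- rack: tool rack, fixed: dark wooden block 220 x 64 mm, 85 mm high, origin under its middle, x along it. The clip's slot (29 x 7.5 mm, long along x, right through) is centred 78 mm from the middle towards -x; four gouges, handles up to 210 mm above the bench, stand in it from the middle to the +x end
- stone: sharpening stone in its wooden case, 220 x 85 mm, 44 mm high, fixed; origin under its middle. It and the rack may have changed places
- mallet: turned wooden carver's mallet standing on its head, 90 mm across, 242 mm high; origin under it; leave it
- pot: small turned wooden pot with a lid and knob, 84 mm across, 75 mm high; origin under it; leave it
- glue: white glue bottle, 56 mm across, 160 mm high; origin under it; leave it
- gouge_a: gouge lying on the bench in front of the hold-down, 250 mm long, 26 mm thick, along its x; origin under its middle; leave it
- gouge_b: gouge lying on the bench, 270 mm long, 28 mm thick, along its x; origin under its middle; leave it
- square: try square lying flat, 110 x 90 mm, 16 mm thick; origin under its middle; leave it
- gauge: wooden marking gauge lying on the bench, 160 mm long along its y, 56 mm high; origin under its middle; leave it

How it is judged (in metres and radians):
On the way, in this order (a step that is already met when the one before it is completed fails the run):
1. the pivot pin is pushed home, its head against the cheek (value of joint pin above 0.0275 m), for 0.1 s.
2. the clip's straight leg is through the cross hole and its wavy leg hugs the shank (value of joint pin above 0.0275 m and distance between clip_seat and hole_home below 0.004 m and value of joint clip_leg below 0.03 rad), for 0.2 s.
At the end, for the whole second after the job is handed in: The pin is within 2.5 mm of home; the clip's seat point lies within 4 mm of where the hole's middle belongs, its wavy leg hugging the shank (sprung open less than 0.03 rad); the clip is let go and at rest (all of step 2 and linear speed of clip below 0.02 m/s); the robot touches nothing.
It fails at once if the clip is forced against the hold-down or its pin with more than 30 N (contact force between clip and stand above 30 N).
It fails at once if a bystander is pushed more than 30 mm (distance of any of mallet, pot, glue, gouge_a, gouge_b, square, gauge from where it was at the start of the episode above 0.03 m).
It also fails if it takes over 67 s, if anything falls off the work surface, if the arm or the gripper's body presses on something with over 40 N, if the wrist force passes 120 N, or if a joint passes its speed limit or range.

## Robot

A 6-joint arm with a two-finger parallel gripper is mounted at the origin on the work surface. World frame = base frame: x ahead of the robot, y to its left, z up, the work surface at z = 0. Lengths are in mm, angles in rad, forces in N, time in s.
With the tool pointing down it reaches from about 350 to 775 mm from the base axis. Payload 7.3 kg.
Tool frame: the origin (TCP) lies at the very end of the fingers, on their centre line; the grasp point (between the pads) lies 19 mm behind it; z points along the fingers, y is the line along which they close (so a half turn about z gives the same grasp; the last joint's range is limited). The gripper opens to 92 mm and grips with 3 to 60 N. Pads are 19 mm wide; open, the fingers measure 130 mm over their backs; the gripper's body (75 mm by 190 mm) begins 47 mm behind the grasp point.
Start: joints at [-1.487, 0.342, 1.524, -0, 1.275, -0.146], TCP at [119.607, -511.213, 226.741] pointing down, gripper open.
Joint ranges: [-2.53, 2.53], [-0.77, 2.02], [0.04, 2.7], [-1, 4.14], [0.28, 2.66], [-3.11, 3.11]. Speed limits (rad/s): [2.57, 2.57, 3.14, 3.14, 3.14, 3.14].

## Interface

Orientations are given as [roll, pitch, yaw] about the fixed x, y, z axes, in that order (R = Rz(yaw) Ry(pitch) Rx(roll)).
In Python, from plant import * gives the robot as it stands.
- The arm moves only by the tool arm_command, never from a script. Its arguments are lists of equal length, an entry for each row: "gripper": the finger opening in mm, from 0 to 91.8; "dp": the shift along the tool's x, y, z in units of 25 mm (1.0 is 25 mm), a list of three; "twist": the turn about the tool's z in units of 5 degrees (1.0 is 5 degrees). A call has exactly 5 rows; each row shifts and turns the commanded pose from where the row before left it, along the tool's axes as they then stand; what a row does not reach is not made up. A row lasts 1/8 s, in which the tool goes at most 62.5 mm and 10.7 degrees, less where a joint would pass 70% of its speed; a pose out of reach is approached as far as the arm can. A call is refused whole if a number of a shift passes 1 or a number of a turn 1, either way. A call with a gripper value outside its range is refused whole. The fingers move at their own pace and stop on an object; the grip force is fixed at half the most. Time passes only in rows, so rows that do not move let the fingers close, or fill a call up. It gives the time, the measured TCP pose, the force, the opening and the grip force at its end, in the units of the state.
- get_obs(): the state, without advancing time (a new reading comes with each control period).
- capture(name): name is "scene" or "top" or "wrist"; returns the picture (400x640x3 uint8, red, green, blue); there is no depth.
- get_calibration(name): a dict with "mtx" (3x3 intrinsics, pixels), "position" and "attitude" of the camera in the world; the wrist camera has in their place "mount" (4x4, takes a point from camera to tool coordinates, whose origin is the TCP and whose axes are the flange's). Camera axes: x right, y down, z forward; pixel columns grow to the right and rows downward; lengths in mm; the calibration is good to about 2 mm. A picture is of the moment at which its call begins: read the wrist's pose just before it. get_calibration takes no time and is no camera call.
- close_job(): hands the job in; it is judged then, once.
The state is a dict: "time": time; "joint_positions": joint angles; "dq": joint speeds; "tau": joint torques, N m; "tool_pos": TCP position; "tcp_rot": TCP orientation; "contact_force": force on the tool from outside, world axes, zero at the start; "moment": the same for the moment, N m; "grip_width": finger opening in mm; "finger_force": force on a finger pad.
Only numpy, scipy, OpenCV 4.12 (cv2) and the standard library are available. Lean on these libraries where they do the work, as an engineer would, in place of code of your own. Each camera call takes 0.05 s, during which the arm holds its last target. There are 200 camera calls.

## Working session

There is one attempt and no reset: what is moved stays moved. The work goes in short steps, Python scripts to look and compute and a tool call to move; the robot and the scene stay as the last step left them, time stands still between calls to the robot, and variables do not carry over. Pictures are saved under pics/ and viewed, at most 10 in all, crops included, and the job is handed in when it is done.

Besides the shell and the picture viewer there is one more tool, called after "Call:" as name(argument=value, ...), one argument or row to a line, values as JSON. arm_command: Moves the arm, as the interface text tells. Its arguments: {"type":"object","properties":{"gripper":{"type":"array"},"dp":{"type":"array"},"twist":{"type":"array"}},"required":["gripper","dp","twist"]}

```bash
mkdir -p pics; ls
python3 - <<'E'
from plant import *
import cv2
print(get_obs())
for n in("scene","top"):
    print(n,get_calibration(n)); cv2.imwrite(f"pics/{n}0.png",capture(n)[:,:,::-1])
print(get_calibration("wrist"))
E
```

```text
pics
{'time': 0.0, 'joint_positions': array([-1.48699172e+00,  3.42705654e-01,  1.52502567e+00, -7.92401402e-06,
        1.27538858e+00, -1.46000842e-01]), 'dq': array([ 0.00033382, -0.00176991,  0.00039539,  0.00300005, -0.00023608,
        0.0006438 ]), 'tau': array([ 6.48721107e-04, -4.31244063e+01, -2.44215757e+01,  7.18913111e-02,
        5.58936386e-02, -1.33045824e-04]), 'tool_pos': array([ 119.57302669, -510.78191452,  226.05079926]), 'tcp_rot': array([-3.14008055e+00, -2.14692178e-04,  2.29807601e-01]), 'contact_force': array([0.03432052, 0.21440771, 0.13137227]), 'moment': array([-0.0277355 ,  0.00866239, -0.00186399]), 'finger_force': 0.0, 'grip_width': 91.94012351754714}
scene {'mtx': array([[426.19707964,   0.        , 319.71547764],
       [  0.        , 426.19707964, 200.22263578],
       [  0.        ,   0.        ,   1.        ]]), 'position': array([1158.25183802,  551.90220595,  876.76283602]), 'attitude': array([-2.34035482, -0.00594486,  2.30839381])}
top {'mtx': array([[399.19060643,   0.        , 322.95835006],
       [  0.        , 399.19060643, 195.41889333],
       [  0.        ,   0.        ,   1.        ]]), 'position': array([ 480.63658535,   15.49332676, 1336.5695386 ]), 'attitude': array([-3.08520241e+00,  2.64812230e-04, -1.54103765e+00])}
{'mtx': array([[310.54123003,   0.        , 318.49372834],
       [  0.        , 310.54123003, 200.5107683 ],
       [  0.        ,   0.        ,   1.        ]]), 'mount': array([[ 2.88317842e-04, -9.68602649e-01, -2.48613809e-01,
         6.50334378e+01],
       [ 9.99999951e-01,  3.10055209e-04, -4.82775613e-05,
         6.26236769e-02],
       [ 1.23845780e-04, -2.48613782e-01,  9.68602690e-01,
        -1.58351438e+02],
       [ 0.00000000e+00,  0.00000000e+00,  0.00000000e+00,
         1.00000000e+00]])}
```

View pics/top0.png

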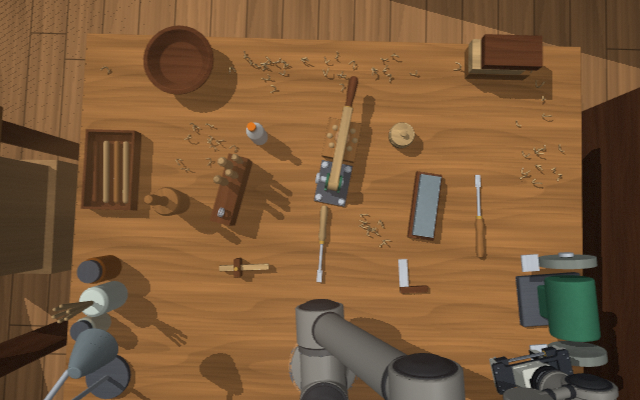

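View pics/scene0.png

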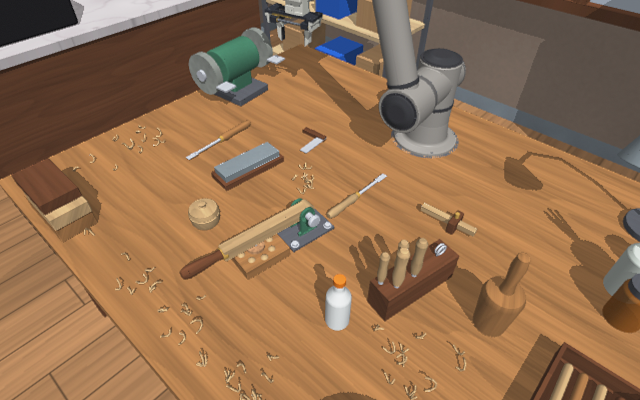

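The top view shows the stand at about (335,185), with its arm pointing away from the robot and the pin head towards the rack. The rack is at (231,188), with the clip at its near end around (222,212). I'll zoom in on both.

```bash
cat > h.py <<'E'
from plant import *
import cv2,numpy as np
from scipy.spatial.transform import Rotation as Ro
def cam(n,obs=None):
    c=get_calibration(n)
    if n=="wrist":
        o=obs or get_obs(); T=np.eye(4); T[:3,:3]=Ro.from_euler("xyz",o["tcp_rot"]).as_matrix(); T[:3,3]=o["tool_pos"]
        M=T@c["mount"]; return c["mtx"],M[:3,:3],M[:3,3]
    return c["mtx"],Ro.from_euler("xyz",c["attitude"]).as_matrix(),c["position"]
def w(C,u,v,z):
    K,R,p=C; d=R@np.linalg.solve(K,[u,v,1]); return p+d*(z-p[2])/d[2]
def px(C,P):
    K,R,p=C; q=K@(R.T@(np.asarray(P,float)-p)); return q[:2]/q[2]
def tri(C1,u1,C2,u2):
    A=[];b=[]
    for (K,R,p),u in((C1,u1),(C2,u2)):
        d=R@np.linalg.solve(K,[*u,1]);d/=np.linalg.norm(d);Q=np.eye(3)-np.outer(d,d);A.append(Q);b.append(Q@p)
    A=np.array(A);return np.linalg.solve(A.sum(0),np.sum(b,0))
E
python3 - <<'E'
import cv2,numpy as np
t=cv2.imread("pics/top0.png");s=cv2.imread("pics/scene0.png")
a=cv2.resize(t[140:230,200:360],(800,450),interpolation=cv2.INTER_CUBIC)
cv2.imwrite("pics/tc.png",a)
b=cv2.resize(s[185:325,280:480],(800,560),interpolation=cv2.INTER_CUBIC)
cv2.imwrite("pics/sc.png",b)
E
```

```text
(no output)
```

View pics/tc.png

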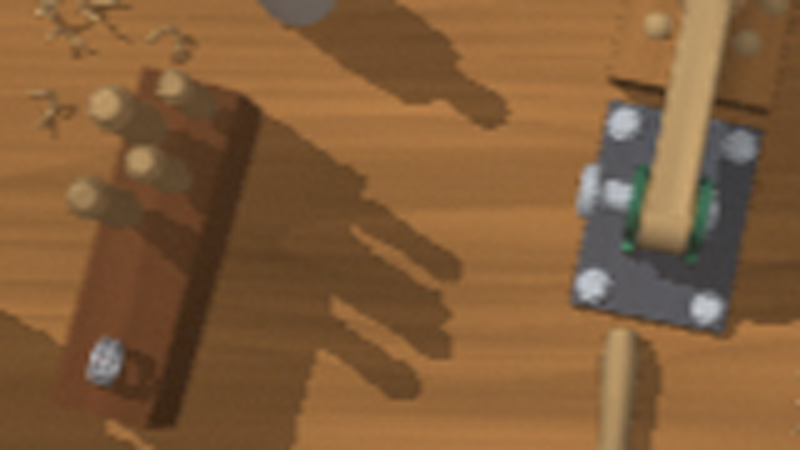

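View pics/sc.png

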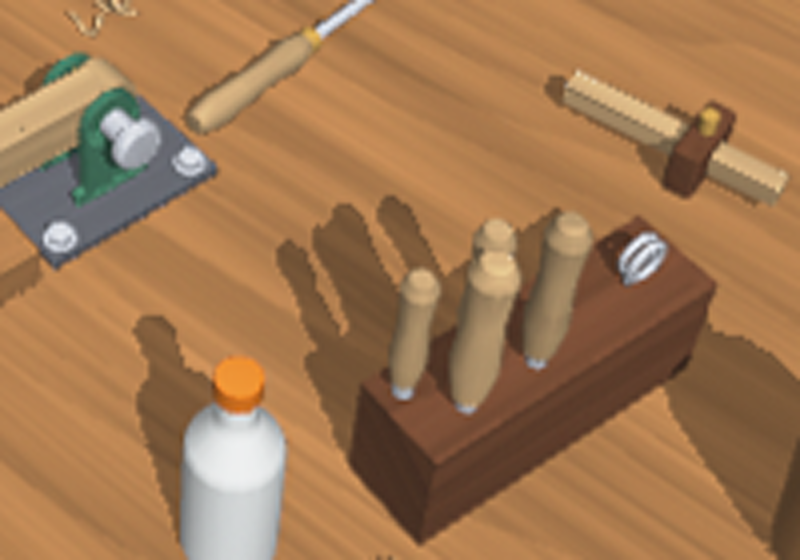

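Run:
```python
from h import *
T=cam("top");S=cam("scene")
f=lambda x,y:(x/5+200,y/5+140)
g=lambda x,y:(x/4+280,y/4+185)
np.set_printoptions(precision=1,suppress=True)
c=[w(T,*f(*p),10)[:2] for p in((610,100),(765,128),(728,335),(572,303))]
print("plate",*c,np.mean(c,0))
for i,j in((3,0),(2,1)): d=c[j]-c[i];print(np.degrees(np.arctan2(d[1],d[0])),np.linalg.norm(d))
for i,j in((1,0),(2,3)): d=c[j]-c[i];print(np.degrees(np.arctan2(d[1],d[0]))-90,np.linalg.norm(d))
print("head",w(T,*f(580,188),75),w(S,*g(137,143),75),tri(T,f(580,188),S,g(137,143)))
print("clip",w(T,*f(105,361),100),w(S,*g(643,260),100),tri(T,f(105,361),S,g(643,260)))
r=[w(T,*f(*p),85)[:2] for p in((55,400),(142,68),(258,105),(150,427))]
print("rack",*r)
for i,j in((0,1),(3,2)): d=r[j]-r[i];print(np.degrees(np.arctan2(d[1],d[0])),np.linalg.norm(d))
```

```text
plate [674.   24.8] [658.2 -79.3] [519.2 -58.3] [537.4  46. ] [597.2 -16.7]
-8.821849936765577 138.2582822039253
-8.606906836484146 140.64333125473684
-8.603094663431037 105.3189670518671
-9.894582441392984 105.86437100638908
head [607.8  41.7  75. ] [608.3  39.6  75. ] [608.3  40.9  75.9]
clip [489.  331.8 100. ] [493.8 337.5 100. ] [488.5 334.6  92.9]
rack [463.8 365.9] [674.6 320.5] [653.3 246.3] [448.7 305.7]
-12.155930563648495 215.65298638771387
-16.2050206042514 213.01884960610457
```

Call:
arm_command(
  gripper=[0,0,0,0,0],
  dp=[
    [1,-1,0],
    [1,-1,0],
    [1,-1,0],
    [1,-1,0],
    [1,-1,0],
  ],
  twist=[0.88,0.88,0.88,0.88,0.88],
)

```text
time: 0.72
tool_pos: [234.6, -376.7, 226.5]
tcp_rot: [-3.141, 0.0, -0.157]
contact_force: [-0.2, -1.4, 0.7]
grip_width: 46.3
finger_force: 0.0
```

Call:
arm_command(
  gripper=[0,0,0,0,0],
  dp=[
    [1,-1,0],
    [1,-1,0],
    [1,-1,0],
    [1,-1,0],
    [1,-1,0],
  ],
  twist=[0,0,0,0,0],
)

```text
time: 1.35
tool_pos: [377.5, -272.6, 226.5]
tcp_rot: [-3.141, 0.0, -0.154]
contact_force: [0.6, 0.4, -0.0]
grip_width: 0.8
finger_force: 0.0
```

Call:
arm_command(
  gripper=[0,0,0,0,0],
  dp=[
    [1,-1,0],
    [1,-1,0],
    [1,-1,0],
    [1,-1,0],
    [1,-1,0],
  ],
  twist=[0,0,0,0,0],
)

```text
time: 1.98
tool_pos: [520.2, -168.3, 226.3]
tcp_rot: [-3.141, 0.001, -0.154]
contact_force: [-0.5, -1.0, -0.0]
grip_width: 0.8
finger_force: 0.0
```

Call:
arm_command(
  gripper=[0,0,0,0,0],
  dp=[
    [0,-1,0],
    [0,-1,0],
    [0,-1,0],
    [0,-1,0],
    [0,-1,0],
  ],
  twist=[0,0,0,0,0],
)

```text
time: 2.6
tool_pos: [538.5, -44.8, 226.3]
tcp_rot: [3.142, 0.001, -0.154]
contact_force: [-0.1, -0.0, 0.4]
grip_width: 0.4
finger_force: 0.0
```

Call:
arm_command(
  gripper=[0,0,0,0,0],
  dp=[
    [0.55,-1,0],
    [0.55,-1,0],
    [0.55,-1,0],
    [0.55,-1,0],
    [0,-1,0],
  ],
  twist=[0,0,0,0,0],
)

```text
time: 3.22
tool_pos: [612.7, 70.0, 225.8]
tcp_rot: [3.141, 0.001, -0.154]
contact_force: [-0.7, -0.2, -0.0]
grip_width: 0.7
finger_force: 0.0
```

Run:
```python
from h import *
o=get_obs();print(o["tool_pos"],o["tcp_rot"])
I=capture("wrist")[:,:,::-1];cv2.imwrite("pics/w1.png",I)
C=cam("wrist",o); y=np.array([.155,.988,0]);O=np.array([598,-24.3,75])
for s in(66,55,25,-25,-39): print(s,px(C,O+y*s))
```

```text
[612.7340768   70.03224084 225.7633381 ] [ 3.14126747e+00  1.08161282e-03 -1.54382949e-01]
66 [346.85021621 186.80827723]
55 [357.6745946  186.82336354]
25 [387.19246956 186.86450363]
-25 [436.37866351 186.93305614]
-39 [450.14849917 186.95224764]
```

View pics/w1.png

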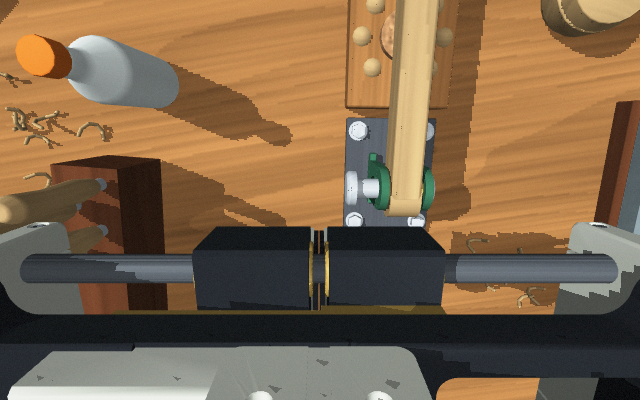

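The wrist view shows the head's outer face at u≈346, v≈188, against a prediction of (347,187), so the estimate holds. The next step is to descend beside the head and push.

Call:
arm_command(
  gripper=[0,0,0,0,0],
  dp=[
    [0,0,1],
    [0,0,1],
    [0,0,1],
    [0,0,1],
    [0,0,0],
  ],
  twist=[0,0,0,0,0],
)

```text
time: 3.9
tool_pos: [610.6, 69.2, 124.4]
tcp_rot: [3.141, 0.005, -0.154]
contact_force: [1.1, 0.4, 0.3]
grip_width: 0.5
finger_force: 0.0
```

Call:
arm_command(
  gripper=[0,0,0,0,0],
  dp=[
    [0,0,1],
    [0,0,1],
    [0,0,0.7],
    [0,0.2,0],
    [0,0.2,0],
  ],
  twist=[0,0,0,0,0],
)

```text
time: 4.53
tool_pos: [611.3, 59.4, 60.2]
tcp_rot: [-3.141, -0.001, -0.154]
contact_force: [0.2, 4.0, -2.0]
grip_width: 0.2
finger_force: 1.8
```

Call:
arm_command(
  gripper=[0,0,0,0,0],
  dp=[
    [0,0.2,0],
    [0,0.2,0],
    [0,0.2,0],
    [0,0.2,0],
    [0,0,0],
  ],
  twist=[0,0,0,0,0],
)

```text
time: 5.15
tool_pos: [607.9, 39.2, 59.5]
tcp_rot: [3.141, -0.001, -0.155]
contact_force: [0.8, 1.7, 2.1]
grip_width: 0.3
finger_force: 1.1
```

Call:
arm_command(
  gripper=[0,0,0,0,0],
  dp=[
    [0,0.15,0],
    [0,0.15,0],
    [0,0.04,0],
    [0,0,0],
    [0,0,0],
  ],
  twist=[0,0,0,0,0],
)

```text
time: 5.78
tool_pos: [607.9, 39.0, 59.8]
tcp_rot: [-3.131, -0.003, -0.153]
contact_force: [6.7, 33.6, 2.0]
grip_width: 0.0
finger_force: 17.2
```

Call:
arm_command(
  gripper=[0,0,0,0,0],
  dp=[
    [0,0.02,0],
    [0,0.02,0],
    [0,0,0],
    [0,0,0],
    [0,0,0],
  ],
  twist=[0,0,0,0,0],
)

```text
time: 6.4
tool_pos: [607.8, 39.0, 59.8]
tcp_rot: [-3.13, -0.003, -0.153]
contact_force: [7.9, 38.2, 1.9]
grip_width: 0.5
finger_force: 19.2
```

Call:
arm_command(
  gripper=[0,0,0,0,0],
  dp=[
    [0,-0.6,0],
    [0,-0.5,-1],
    [0,-0.5,-1],
    [0,-0.5,-1],
    [0,-0.5,-1],
  ],
  twist=[0,0,0,0,0],
)

```text
time: 7.02
tool_pos: [615.9, 93.9, 159.4]
tcp_rot: [3.14, 0.001, -0.155]
contact_force: [-0.1, 0.4, 0.1]
grip_width: 0.4
finger_force: 0.0
```

Run:
```python
from h import *
cv2.imwrite("pics/s2.png",capture("wrist")[:,:,::-1]);print(get_obs()["tool_pos"],get_obs()["tcp_rot"])
```

```text
[617.64207481  95.54055983 163.21820275] [-3.14138307 -0.00492376 -0.15370712]
```

Call:
arm_command(
  gripper=[40,40,40,40,40],
  dp=[
    [-0.65,-0.8,-1],
    [-0.65,-0.8,-1],
    [-0.65,-0.8,-1],
    [-0.65,-0.8,0],
    [-0.65,-0.8,0],
  ],
  twist=[0,0,0,0,0],
)

```text
time: 7.7
tool_pos: [550.8, 205.4, 233.5]
tcp_rot: [3.14, 0.0, -0.155]
contact_force: [0.1, -0.3, -0.0]
grip_width: 39.7
finger_force: 0.0
```

Call:
arm_command(
  gripper=[40,40,40,40,40],
  dp=[
    [-0.65,-0.85,0],
    [-0.65,-0.85,0],
    [-0.65,-0.85,0],
    [-0.65,-0.85,0],
    [-0.65,-0.85,0],
  ],
  twist=[0,0,0,0,1],
)

```text
time: 8.32
tool_pos: [487.0, 322.9, 233.1]
tcp_rot: [3.139, 0.0, -0.244]
contact_force: [0.9, 0.3, 0.0]
grip_width: 39.7
finger_force: 0.0
```

Run:
```python
from h import *
o=get_obs();print(o["tool_pos"],o["tcp_rot"])
I=capture("wrist")[:,:,::-1];cv2.imwrite("pics/w3.png",I)
s=cv2.imread("pics/s2.png")
a=cv2.resize(s[100:250,320:520],(400,300),interpolation=cv2.INTER_CUBIC)
m=np.zeros((600,800,3),np.uint8);m[:300,:400]=a;m[300:,:]=cv2.resize(I[100:280,80:560],(800,300),interpolation=cv2.INTER_CUBIC)
cv2.imwrite("pics/m3.png",m);print(px(cam("wrist",o),[489,333,115]))
```

```text
[487.01268224 322.89859491 233.0554483 ] [ 3.13941858e+00  3.05580831e-04 -2.44100385e-01]
[306.17437128 194.94778379]
```

View pics/m3.png

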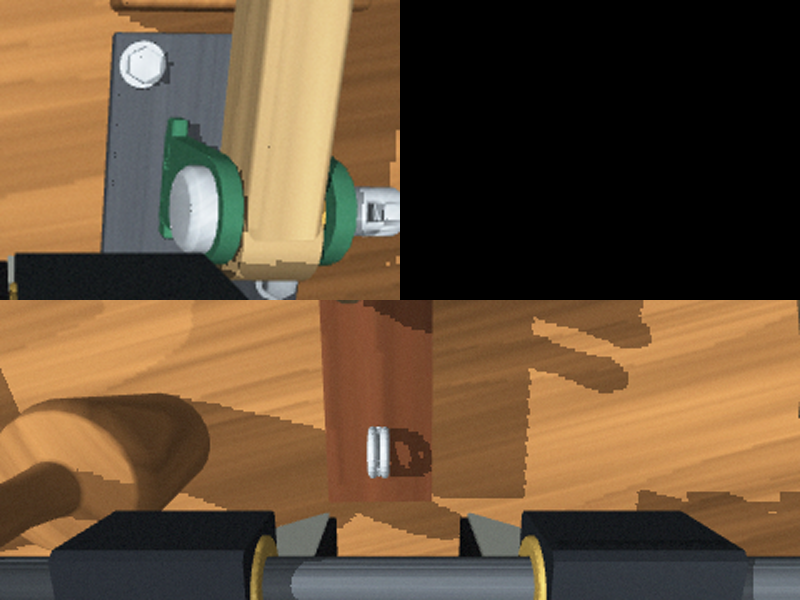

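```bash
python3 - <<'E'
from h import *
C=cam("wrist");o=get_obs();R=Ro.from_euler("xyz",o["tcp_rot"]).as_matrix()
P=w(C,307.4,191.2,108);print(P,R.T@(P-o["tool_pos"]))
# hole from s2
o2=dict(tool_pos=np.array([617.64,95.54,163.2]),tcp_rot=np.array([-3.1414,-.0049,-.1537]))
C=cam("wrist",o2);ex=np.array([.988,-.154,0]);ey=np.array([.154,.988,0]);O=np.array([598,-24.3,75])
f=lambda x,y:(320+x/2,100+y/2)
for p in((360,212),(395,212),(375,212),(356,192),(356,240),(213,193),(195,165),(195,253)):
    P=w(C,*f(*p),85);d=P-O;print(p,d@ex,d@ey)
print("pred hole",px(C,O-39*ey+[0,0,10]),px(C,O+36*ey), "cheek -25",px(C,O-25*ey+[0,0,10]))
E
python3 - <<'E'
import cv2,numpy as np
s=cv2.imread("pics/s2.png");cv2.imwrite("pics/p4.png",cv2.resize(s[180:235,470:550],(800,550),interpolation=cv2.INTER_CUBIC))
E
```

```text
[488.79666424 334.52028856 108.        ] [  1.44551455  -9.64455423 125.10043932]
(360, 212) 1.5257400374678851 -22.65998946329153
(395, 212) 1.5425312865417482 -36.48416986297043
(375, 212) 1.5329362861280555 -28.584637429655743
(356, 192) 9.638181245966358 -19.926264656752682
(356, 240) -10.060574768794847 -22.727323027021907
(213, 193) 9.16748854382842 36.065022754436185
(195, 165) 20.311319336379537 44.00073943955427
(195, 253) -15.608767970957501 41.164263856053346
pred hole [520.36534779 207.88615637] [421.52456765 204.53415022] cheek -25 [502.67557728 207.8654393 ]
```

View pics/p4.png

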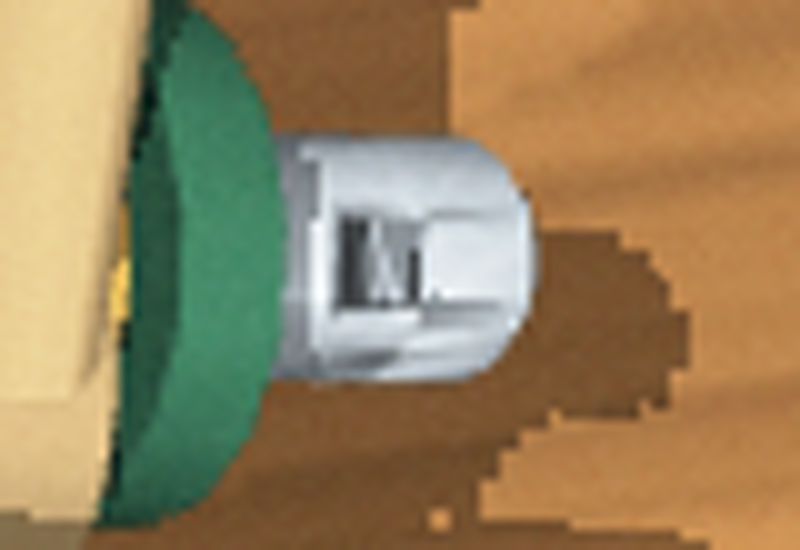

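Pin is home: the head bears on the cheek and the cross hole is visible at about (508,206), leaning slightly towards +x. The clip coil is at (307,191). Next I grasp it.

Call:
arm_command(
  gripper=[40,40,40,40,40],
  dp=[
    [0.06,-0.39,0],
    [0,0,1],
    [0,0,1],
    [0,0,1],
    [0,0,1],
  ],
  twist=[0,0,0,0,0],
)

```text
time: 9.0
tool_pos: [492.0, 331.4, 132.8]
tcp_rot: [3.141, -0.0, -0.241]
contact_force: [1.4, 0.4, 0.9]
grip_width: 39.6
finger_force: 0.0
```

Call:
arm_command(
  gripper=[40,40,40,5,5],
  dp=[
    [0,0,1],
    [0,0,0.7],
    [0,0,0],
    [0,0,0],
    [0,0,0],
  ],
  twist=[0,0,0,0,0],
)

```text
time: 9.62
tool_pos: [491.8, 332.5, 92.6]
tcp_rot: [-3.141, -0.001, -0.241]
contact_force: [-0.5, -0.6, -0.4]
grip_width: 25.0
finger_force: 0.0
```

Call:
arm_command(
  gripper=[5,5,5,5,5],
  dp=[
    [0,0,0],
    [0,0,0],
    [0,0,0],
    [0,0,0],
    [0,0,0],
  ],
  twist=[0,0,0,0,0],
)

```text
time: 10.25
tool_pos: [491.3, 332.6, 92.1]
tcp_rot: [-3.141, -0.001, -0.241]
contact_force: [-0.6, -0.4, 6.0]
grip_width: 12.0
finger_force: 30.0
```

Call:
arm_command(
  gripper=[5,5,5,5,5],
  dp=[
    [0,0,-0.6],
    [0,0,-1],
    [0,0,-1],
    [0,0,-1],
    [0,0,-1],
  ],
  twist=[0,0,0,0,0],
)

```text
time: 10.88
tool_pos: [490.7, 332.3, 207.9]
tcp_rot: [3.141, 0.0, -0.241]
contact_force: [1.0, 0.1, -1.2]
grip_width: 11.7
finger_force: 30.0
```

Call:
arm_command(
  gripper=[5,5,5,5,5],
  dp=[
    [0,0,-1],
    [0.4,1,0],
    [0.4,1,0],
    [0.4,1,0],
    [0.4,1,0],
  ],
  twist=[-0.2,-0.2,-0.2,-0.2,-0.2],
)

```text
time: 11.5
tool_pos: [510.3, 225.6, 232.1]
tcp_rot: [3.141, 0.0, -0.153]
contact_force: [-0.4, 1.4, -0.5]
grip_width: 11.7
finger_force: 30.0
```

Call:
arm_command(
  gripper=[5,5,5,5,5],
  dp=[
    [0.45,1,0],
    [0.45,1,0],
    [0.45,1,0],
    [0.45,1,0],
    [0.45,1,0],
  ],
  twist=[0,0,0,0,0],
)

```text
time: 12.12
tool_pos: [546.8, 93.5, 232.1]
tcp_rot: [3.141, 0.001, -0.154]
contact_force: [0.4, 0.2, -0.5]
grip_width: 11.7
finger_force: 30.0
```

Run:
```python
from h import *
o=get_obs();print(o["tool_pos"],o["tcp_rot"],o["contact_force"]);R=Ro.from_euler("xyz",o["tcp_rot"]).as_matrix()
S=cam("scene");I=capture("scene")[:,:,::-1];cv2.imwrite("pics/s5.png",I)
W=capture("wrist")[:,:,::-1];cv2.imwrite("pics/w5.png",W)
u=px(S,o["tool_pos"]+R@[0,0,30]);print(u);x,y=u.astype(int)
x0,y0=x-50,y-55
m=np.zeros((600,800,3),np.uint8);m[:,:400]=cv2.resize(I[y0:y0+120,x0:x0+80],(400,600),interpolation=cv2.INTER_CUBIC)
m[:300,400:]=cv2.resize(W[100:340,160:480],(400,300));m[300:,400:]=cv2.resize(W[120:300,360:600],(400,300))
cv2.imwrite("pics/m5.png",m);print(x0,y0)
```

```text
[546.77999992  93.51425626 232.14156916] [ 3.14137481e+00  5.13209941e-04 -1.54119586e-01] [ 0.40075726  0.1748919  -0.50045476]
[348.22446004 181.52708553]
298 126
```

View pics/m5.png

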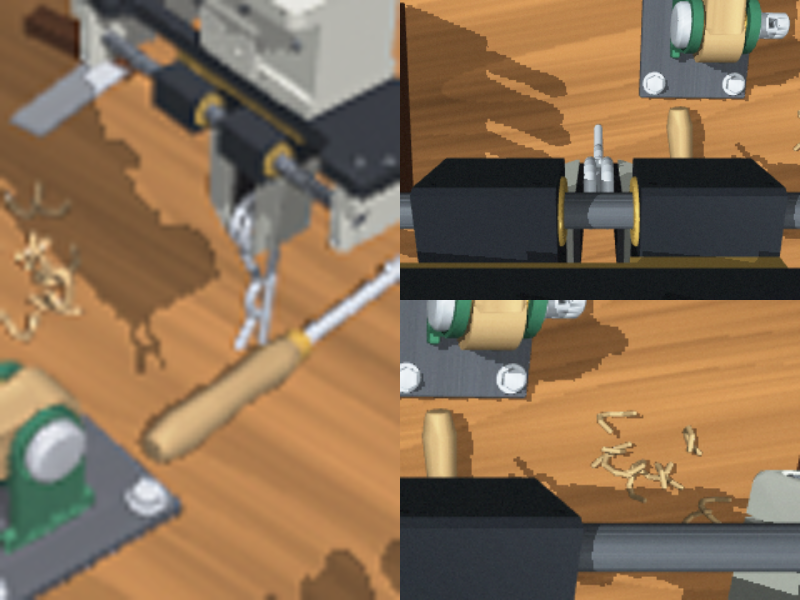

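Call:
arm_command(
  gripper=[5,5,5,5,5],
  dp=[
    [0.1,1,0],
    [0.1,1,0],
    [0.1,1,0],
    [0,1,0.6],
    [0,1,0.6],
  ],
  twist=[0,0,0,0,0],
)

```text
time: 12.85
tool_pos: [534.9, -30.1, 201.8]
tcp_rot: [-3.141, -0.0, -0.154]
contact_force: [0.3, -0.0, -0.6]
grip_width: 11.4
finger_force: 30.0
```

Call:
arm_command(
  gripper=[5,5,5,5,5],
  dp=[
    [0,0.5,0],
    [0,0,0],
    [0,0,0],
    [0,0,0],
    [0,0,0],
  ],
  twist=[0,0,0,0,0],
)

```text
time: 13.48
tool_pos: [533.4, -42.1, 201.9]
tcp_rot: [-3.142, -0.0, -0.153]
contact_force: [-0.6, -0.1, -0.3]
grip_width: 11.5
finger_force: 30.0
```

Run:
```python
from h import *
np.set_printoptions(precision=1,suppress=True)
S=cam("scene");o=dict(tool_pos=np.array([546.78,93.51,232.14]),tcp_rot=np.array([3.1414,.0005,-.1541]))
R=Ro.from_euler("xyz",o["tcp_rot"]).as_matrix()
def onplane(u,v):
    K,Rc,p=S;d=R.T@Rc@np.linalg.solve(K,[u,v,1]);q=R.T@(p-o["tool_pos"]);return q-d*q[1]/d[1]
for n,c in(("tip",(265,345)),("leg up",(270,255)),("wavy tip",(240,348))): print(n,onplane(298+c[0]/5,126+c[1]/5))
o=get_obs();print(o["tool_pos"],o["tcp_rot"],o["contact_force"])
W=capture("wrist")[:,:,::-1];cv2.imwrite("pics/w6.png",W);C=cam("wrist",o)
I=capture("scene")[:,:,::-1];cv2.imwrite("pics/s6.png",I)
u=px(C,[593.4,-53.9,85]);print(u)
x0,y0=int(u[0])-40,int(u[1])-30;print(x0,y0)
R=Ro.from_euler("xyz",o["tcp_rot"]).as_matrix();v=px(S,o["tool_pos"]+R@[0,0,30]).astype(int);print(v-[40,40])
m=np.zeros((600,800,3),np.uint8);m[:,:]=cv2.resize(W[y0:y0+60,x0:x0+80],(800,600),interpolation=cv2.INTER_CUBIC)
m[300:,500:]=cv2.resize(I[v[1]-40:v[1]+40,v[0]-40:v[0]+40],(300,300),interpolation=cv2.INTER_CUBIC)
cv2.imwrite("pics/m6.png",m)
```

```text
tip [-12.8   0.   81.8]
leg up [-11.5   0.   21.9]
wavy tip [ 4.2  0.  73.7]
[533.4 -42.1 201.9] [-3.1 -0.  -0.2] [-0.6 -0.1 -0.3]
[320.7 125.7]
280 95
[270 124]
```

View pics/m6.png

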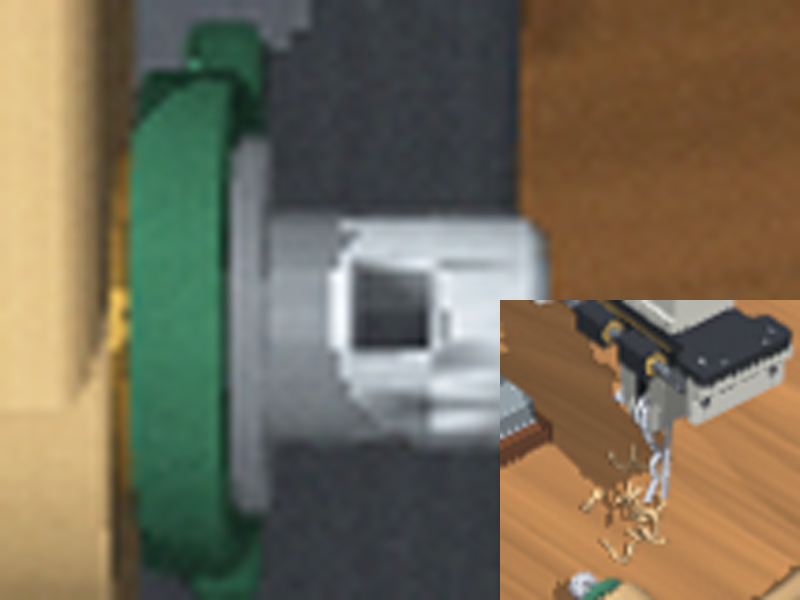

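Run:
```python
from h import *
np.set_printoptions(precision=1,suppress=True,linewidth=180)
o=get_obs();R=Ro.from_euler("xyz",o["tcp_rot"]).as_matrix();print(o["tool_pos"])
C=cam("wrist",o);S=cam("scene")
ax=w(C,319.1,127.8,75);mo=w(C,319.1,125.6,84.8);print("axis",ax,"mouth",mo,"mouth in tool",R.T@(mo-o["tool_pos"]),"axis in tool",R.T@(ax-o["tool_pos"]))
print("cam in tool",R.T@(C[2]-o["tool_pos"]))
# wavy tip prediction & image profile in wrist
print("pred wavy tip px",[px(C,o["tool_pos"]+R@[x,0,69]) for x in(0,5,10)])
W=cv2.imread("pics/w6.png");hs=cv2.cvtColor(W,cv2.COLOR_BGR2HSV)
for v in range(190,240,5): print(v,hs[v,306:332,1])
# scene leg profile: saturation sampled at tool x for several z
I=cv2.imread("pics/s6.png");sat=cv2.cvtColor(I,cv2.COLOR_BGR2HSV)[:,:,1].astype(np.float32)
xs=np.arange(-26,22,2.);print(xs)
for z in range(20,96,5):
    P=np.array([px(S,o["tool_pos"]+R@[x,0,z]) for x in xs],np.float32)
    print(z,cv2.remap(sat,P[:,:1],P[:,1:],cv2.INTER_LINEAR).ravel().astype(int))
```

```text
[533.3 -42.3 201.8]
axis [591.5 -52.4  75. ] mouth [593.6 -52.7  84.8] mouth in tool [ 61.1   1.1 117. ] axis in tool [ 59.1   1.1 126.8]
cam in tool [  65.2    0.5 -158.4]
pred wavy tip px [array([317.7, 209.2]), array([317.7, 202.8]), array([317.7, 196.4])]
190 [152 152 148 152 150 153 152 156 155 150 159 152 153 153 150 149 154 155 147 148 150 148 149 149 150 152]
195 [152 152 157 154 151 153 151 150 154 148 151 151 154 149 151 153 146 151 151 150 152 155 151 156 156 150]
200 [156 147 149 150 154 150 150 156 155 154  23  21  22  21  18 151 152 155 150 153 152 147 150 150 150 150]
205 [154 152 151 152 153 153 150 153 149  24  19  20  21  25  18  22 148 153 151 153 151 155 146 156 153 152]
210 [152 151 149 152 155 151 153 154 149  21  20  21  21  20  27  16 154 154 148 153 149 155 149 152 154 149]
215 [153 151 154 152 148 154 151 152 149  22  22  21  22  27  25  22 141 151 151 150 152 151 149 154 149 152]
220 [155 153 152 149 150 153 154 153 150  22  21  20  22  20  22  23  99 152 151 151 151 155 150 154 152 153]
225 [153 149 156 153  94  88  40  53 135  22  21  19  21  27  28  19  
[... 1271 characters left out ...]
0 140 140 142 145 131 106  37   6   9  61 119  83  60  34  18  16  59  81 127 127 108 113 120]
70 [141 142 142 143 145 134 114  47  18  12  56 108 109  92  41  34  16  40  86 115 109 106 126 134]
75 [141 142 142 143 143 138 122  74  45  24  77 124 142 138 123 130 124 123 116 102 101 101 103 110]
80 [140 141 143 143 143 140 136 130 121 101 103 105 124 128 118 110 105 100 100  97  95  96 105 119]
85 [143 143 142 142 143 144 143 138 130 120 113 104 107 101  96  96  96  99  99  97 106 122 134 139]
90 [142 142 142 142 142 143 143 143 142 140 129 117 105  99 101 108 120 129 132 119 118 126 129 121]
95 [142 142 142 142 142 142 142 142 142 142 131 116 112 115 136 143 139 119 101 101 105 110 106 103]
```

The close view shows the hole mouth at about (318.7,125.2), leaning about 0.2 rad to +x. The straight leg is on the robot side, its tip at about -10.5 mm in tool x. I'll move over the mouth and feel downwards.

Call:
arm_command(
  gripper=[5,5,5,5,5],
  dp=[
    [0.96,0.01,0],
    [0.96,0,0],
    [0.96,0,0],
    [0,0,0.8],
    [0,0,0.6],
  ],
  twist=[0,0,0,0,0],
)

```text
time: 14.2
tool_pos: [604.1, -53.8, 165.5]
tcp_rot: [-3.142, 0.001, -0.154]
contact_force: [-0.4, -0.2, -0.3]
grip_width: 11.7
finger_force: 30.0
```

Call:
arm_command(
  gripper=[5,5,5,5,5],
  dp=[
    [0,0,0],
    [0,0,0],
    [0,0,0.08],
    [0,0,0.04],
    [0,0,0],
  ],
  twist=[0,0,0,0,0],
)

```text
time: 14.82
tool_pos: [604.4, -53.9, 163.8]
tcp_rot: [3.142, -0.0, -0.154]
contact_force: [0.6, -0.1, -0.8]
grip_width: 11.9
finger_force: 30.0
```

Call:
arm_command(
  gripper=[5,5,5,5,5],
  dp=[
    [0,0,0.04],
    [0,0,0.04],
    [0,0,0.04],
    [0,0,0],
    [0,0,0],
  ],
  twist=[0,0,0,0,0],
)

```text
time: 15.45
tool_pos: [604.4, -53.9, 160.7]
tcp_rot: [3.141, -0.0, -0.154]
contact_force: [0.1, -0.2, 0.1]
grip_width: 11.8
finger_force: 30.0
```

Call:
arm_command(
  gripper=[5,5,5,5,5],
  dp=[
    [0,0,0.04],
    [0,0,0.04],
    [0,0,0],
    [0,0,0],
    [0,0,0],
  ],
  twist=[0,0,0,0,0],
)

```text
time: 16.08
tool_pos: [604.4, -53.9, 158.7]
tcp_rot: [3.141, -0.0, -0.154]
contact_force: [-0.3, 0.2, -1.0]
grip_width: 11.9
finger_force: 30.0
```

Call:
arm_command(
  gripper=[5,5,5,5,5],
  dp=[
    [0,0,0.04],
    [0,0,0.04],
    [0,0,0],
    [0,0,0],
    [0,0,0],
  ],
  twist=[0,0,0,0,0],
)

```text
time: 16.7
tool_pos: [604.4, -53.9, 156.7]
tcp_rot: [3.142, -0.0, -0.154]
contact_force: [0.4, -0.3, 0.5]
grip_width: 11.8
finger_force: 30.0
```

Call:
arm_command(
  gripper=[5,5,5,5,5],
  dp=[
    [0,0,0.04],
    [0,0,0.03],
    [0,0,0],
    [0,0,0],
    [0,0,0],
  ],
  twist=[0,0,0,0,0],
)

```text
time: 17.32
tool_pos: [604.5, -53.9, 155.1]
tcp_rot: [3.141, -0.0, -0.154]
contact_force: [0.7, -0.3, 1.3]
grip_width: 12.0
finger_force: 30.0
```

Call:
arm_command(
  gripper=[5,5,5,5,5],
  dp=[
    [0,0,0.04],
    [0,0,0],
    [0,0,0],
    [0,0,0],
    [0,0,0],
  ],
  twist=[0,0,0,0,0],
)

```text
time: 17.95
tool_pos: [604.1, -53.9, 153.7]
tcp_rot: [3.142, 0.001, -0.154]
contact_force: [-1.3, 0.7, -0.3]
grip_width: 12.1
finger_force: 30.0
```

Call:
arm_command(
  gripper=[5,5,5,5,5],
  dp=[
    [0,0,0.04],
    [0,0,0],
    [0,0,0],
    [0,0,0],
    [0,0,0],
  ],
  twist=[0,0,0,0,0],
)

```text
time: 18.58
tool_pos: [604.3, -53.9, 153.0]
tcp_rot: [3.142, 0.0, -0.154]
contact_force: [-1.7, 1.2, 1.1]
grip_width: 12.0
finger_force: 30.0
```

Call:
arm_command(
  gripper=[5,5,5,5,5],
  dp=[
    [-0.02,-0.01,0.02],
    [-0.02,0,0.02],
    [0,0,0],
    [0,0,0],
    [0,0,0],
  ],
  twist=[0,0,0,0,0],
)

```text
time: 19.2
tool_pos: [603.6, -53.6, 151.9]
tcp_rot: [3.141, -0.0, -0.154]
contact_force: [-1.2, 0.5, 0.6]
grip_width: 12.0
finger_force: 30.0
```

Call:
arm_command(
  gripper=[5,5,5,5,5],
  dp=[
    [-0.02,0,0.02],
    [-0.02,0,0.02],
    [0,0,0],
    [0,0,0],
    [0,0,0],
  ],
  twist=[0,0,0,0,0],
)

```text
time: 19.82
tool_pos: [602.5, -53.4, 151.0]
tcp_rot: [3.142, -0.0, -0.154]
contact_force: [0.6, 0.4, -0.8]
grip_width: 11.9
finger_force: 30.0
```

Call:
arm_command(
  gripper=[5,5,5,5,5],
  dp=[
    [-0.01,0,0.04],
    [0,0,0.04],
    [0,0,0],
    [0,0,0],
    [0,0,0],
  ],
  twist=[0,0,0,0,0],
)

```text
time: 20.45
tool_pos: [602.2, -53.3, 149.0]
tcp_rot: [3.142, -0.0, -0.154]
contact_force: [-0.9, 0.3, -0.2]
grip_width: 12.1
finger_force: 30.0
```

Call:
arm_command(
  gripper=[5,5,5,5,5],
  dp=[
    [0,0,0.04],
    [0,0,0.04],
    [0,0,0],
    [0,0,0],
    [0,0,0],
  ],
  twist=[0,0,0,0,0],
)

```text
time: 21.08
tool_pos: [602.2, -53.3, 146.9]
tcp_rot: [3.142, 0.0, -0.154]
contact_force: [0.4, 0.2, 0.0]
grip_width: 11.5
finger_force: 30.0
```

Call:
arm_command(
  gripper=[5,5,5,5,5],
  dp=[
    [0,0,0.04],
    [0,0,0.04],
    [0,0,0.04],
    [0,0,0.04],
    [0,0,0],
  ],
  twist=[0,0,0,0,0],
)

```text
time: 21.7
tool_pos: [602.2, -53.4, 143.4]
tcp_rot: [3.141, -0.0, -0.154]
contact_force: [-1.7, 0.7, 4.4]
grip_width: 12.1
finger_force: 30.0
```

Call:
arm_command(
  gripper=[5,5,5,5,5],
  dp=[
    [0,0,0.04],
    [0,0,0.04],
    [0,0,0.04],
    [0,0,0.04],
    [0,0,0],
  ],
  twist=[0,0,0,0,0],
)

```text
time: 22.32
tool_pos: [602.0, -53.3, 139.1]
tcp_rot: [3.142, 0.0, -0.154]
contact_force: [-1.9, 0.3, 3.9]
grip_width: 11.3
finger_force: 30.0
```

Call:
arm_command(
  gripper=[5,5,5,5,5],
  dp=[
    [-0.02,0,0.04],
    [0,0,0.04],
    [0,0,0.04],
    [0,0,0],
    [0,0,0],
  ],
  twist=[0,0,0,0,0],
)

```text
time: 22.95
tool_pos: [602.0, -53.3, 136.7]
tcp_rot: [3.141, -0.001, -0.154]
contact_force: [-1.6, -0.2, 7.6]
grip_width: 11.9
finger_force: 30.0
```

Call:
arm_command(
  gripper=[5,5,5,5,5],
  dp=[
    [0,0,0.04],
    [0,0,0.04],
    [0,0,0.04],
    [0,0,0],
    [0,0,0],
  ],
  twist=[0,0,0,0,0],
)

```text
time: 23.58
tool_pos: [602.3, -53.4, 134.2]
tcp_rot: [3.141, -0.002, -0.154]
contact_force: [-1.9, 0.0, 10.4]
grip_width: 12.0
finger_force: 30.0
```

Call:
arm_command(
  gripper=[5,5,5,5,5],
  dp=[
    [0,0,0.04],
    [0,0,0.04],
    [0,0,0.04],
    [0,0,0],
    [0,0,0],
  ],
  twist=[0,0,0,0,0],
)

```text
time: 24.2
tool_pos: [602.4, -53.3, 130.8]
tcp_rot: [3.141, -0.002, -0.154]
contact_force: [-0.2, 0.2, 6.8]
grip_width: 11.5
finger_force: 30.0
```

Call:
arm_command(
  gripper=[5,5,5,5,5],
  dp=[
    [0,0,0.04],
    [0,0,0.04],
    [0,0,0.04],
    [0,0,0],
    [0,0,0],
  ],
  twist=[0,0,0,0,0],
)

```text
time: 24.82
tool_pos: [602.3, -53.4, 127.0]
tcp_rot: [3.141, -0.001, -0.154]
contact_force: [2.9, 0.2, 2.0]
grip_width: 11.6
finger_force: 30.0
```

Call:
arm_command(
  gripper=[5,5,5,5,5],
  dp=[
    [0,0,0.04],
    [0,0,0.04],
    [0,0,0.04],
    [0,0,0],
    [0,0,0],
  ],
  twist=[0,0,0,0,0],
)

```text
time: 25.45
tool_pos: [602.1, -53.4, 123.7]
tcp_rot: [3.141, -0.001, -0.154]
contact_force: [5.0, -0.3, 0.6]
grip_width: 11.7
finger_force: 30.0
```

Call:
arm_command(
  gripper=[5,5,5,5,5],
  dp=[
    [0,0,0.04],
    [0,0,0.04],
    [0,0,0],
    [0,0,0],
    [0,0,0],
  ],
  twist=[0,0,0,0,0],
)

```text
time: 26.08
tool_pos: [602.2, -53.4, 121.8]
tcp_rot: [3.141, -0.001, -0.154]
contact_force: [5.0, -1.3, 0.1]
grip_width: 11.8
finger_force: 30.0
```

Call:
arm_command(
  gripper=[5,5,5,5,5],
  dp=[
    [0.02,0,0.04],
    [0.02,0,0.04],
    [0,0,0],
    [0,0,0],
    [0,0,0],
  ],
  twist=[0,0,0,0,0],
)

```text
time: 26.7
tool_pos: [602.5, -53.4, 119.4]
tcp_rot: [3.142, 0.001, -0.154]
contact_force: [5.8, 0.1, -2.4]
grip_width: 11.9
finger_force: 30.0
```

Call:
arm_command(
  gripper=[5,5,5,5,5],
  dp=[
    [0,0,0.04],
    [0,0,0.04],
    [0,0,0],
    [0,0,0],
    [0,0,0],
  ],
  twist=[0,0,0,0,0],
)

```text
time: 27.32
tool_pos: [602.6, -53.4, 117.7]
tcp_rot: [3.142, 0.0, -0.154]
contact_force: [4.7, -1.3, -0.3]
grip_width: 11.4
finger_force: 30.0
```

Call:
arm_command(
  gripper=[5,5,5,5,5],
  dp=[
    [0.02,0,0.04],
    [0,0,0.02],
    [0,0,0],
    [0,0,0],
    [0,0,0],
  ],
  twist=[0,0,0,0,0],
)

```text
time: 27.95
tool_pos: [602.9, -53.5, 116.3]
tcp_rot: [3.142, 0.001, -0.154]
contact_force: [2.5, -0.0, -1.0]
grip_width: 11.8
finger_force: 30.0
```

Call:
arm_command(
  gripper=[5,5,5,5,5],
  dp=[
    [0,0,0.03],
    [0,0,0],
    [0,0,0],
    [0,0,0],
    [0,0,0],
  ],
  twist=[0,0,0,0,0],
)

```text
time: 28.58
tool_pos: [603.1, -53.5, 115.9]
tcp_rot: [3.142, -0.0, -0.154]
contact_force: [0.7, -0.1, 5.6]
grip_width: 11.8
finger_force: 30.0
```

Run:
```python
from h import *
np.set_printoptions(precision=1,suppress=True)
o=get_obs();print(o["tool_pos"],o["contact_force"])
S=cam("scene");I=capture("scene")[:,:,::-1];W=capture("wrist")[:,:,::-1];cv2.imwrite("pics/s8.png",I);cv2.imwrite("pics/w8.png",W)
u=px(S,[593,-53,95]).astype(int);print(u-[40,40])
m=np.zeros((400,800,3),np.uint8);m[:,:400]=cv2.resize(I[u[1]-40:u[1]+40,u[0]-40:u[0]+40],(400,400),interpolation=cv2.INTER_CUBIC)
m[:,400:]=cv2.resize(W[140:240,270:370],(400,400),interpolation=cv2.INTER_CUBIC)
cv2.imwrite("pics/m8.png",m)
```

```text
[603.1 -53.5 115.9] [ 0.7 -0.1  5.6]
[252 155]
```

The upward push just reappeared at the expected home height, so I'll release and back off upward.

Call:
arm_command(
  gripper=[12,13,16,25,40],
  dp=[
    [0,0,-0.02],
    [0,0,0],
    [0,0,0],
    [0,0,0],
    [0,0,0],
  ],
  twist=[0,0,0,0,0],
)

```text
time: 29.3
tool_pos: [603.0, -53.5, 116.0]
tcp_rot: [3.142, 0.0, -0.154]
contact_force: [-0.5, 0.7, -0.2]
grip_width: 30.7
finger_force: 0.0
```

Call:
arm_command(
  gripper=[40,40,40,40,40],
  dp=[
    [0,0,0],
    [0,0,-0.5],
    [0,0,-1],
    [0,0,-1],
    [0,0,-1],
  ],
  twist=[0,0,0,0,0],
)

```text
time: 29.92
tool_pos: [603.3, -53.5, 205.6]
tcp_rot: [3.141, -0.001, -0.154]
contact_force: [-0.8, 0.4, -0.4]
grip_width: 40.0
finger_force: 0.0
```

Call:
arm_command(
  gripper=[40,40,40,40,40],
  dp=[
    [-0.8,0,0],
    [-0.8,0,0],
    [-0.8,0,0],
    [0,0,0],
    [0,0,0],
  ],
  twist=[0,0,0,0,0],
)

```text
time: 30.55
tool_pos: [544.7, -44.5, 204.5]
tcp_rot: [3.141, -0.002, -0.154]
contact_force: [-0.6, 0.2, 0.0]
grip_width: 40.3
finger_force: 0.0
```

Run:
```python
from h import *
np.set_printoptions(precision=1,suppress=True)
o=get_obs();print(o["tool_pos"],o["contact_force"])
S=cam("scene");C=cam("wrist",o);I=capture("scene")[:,:,::-1];W=capture("wrist")[:,:,::-1];cv2.imwrite("pics/s9.png",I);cv2.imwrite("pics/w9.png",W)
u=px(S,[593,-53,105]).astype(int);v=px(C,[593,-53,105]).astype(int);print(u-[40,40],v-[50,50])
R=Ro.from_euler("xyz",o["tcp_rot"]).as_matrix();ex=R[:,0];A=np.array([592,-53,75])
for n,d,h in(("coil",12.5,48),("coiltop",12.5,63),("coil fwd",27.5,48),("coil back",-2.5,48)):P=A+ex*d+[0,0,h];print(n,px(C,P),px(S,P))
m=np.zeros((400,800,3),np.uint8);m[:,:400]=cv2.resize(I[u[1]-40:u[1]+40,u[0]-40:u[0]+40],(400,400),interpolation=cv2.INTER_CUBIC)
m[:,400:]=cv2.resize(W[max(0,v[1]-50):max(0,v[1]-50)+100,v[0]-50:v[0]+50],(400,400),interpolation=cv2.INTER_CUBIC)
cv2.imwrite("pics/m9.png",m)
```

```text
[544.7 -44.5 204.5] [-0.6  0.2  0. ]
[252 152] [268  91]
coil [319.2 127.4] [288.6 189.4]
coiltop [319.3 127.8] [288.4 185.1]
coil fwd [319.3 106.6] [283.9 191.9]
coil back [319.2 147.6] [293.3 187. ]
```

View pics/m9.png

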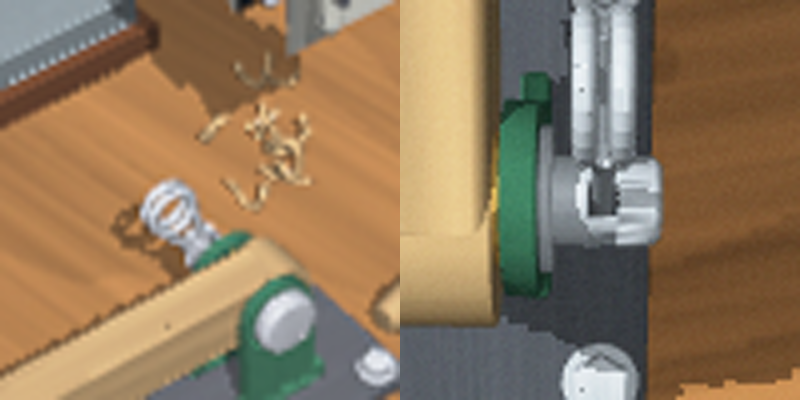

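The last view shows the clip in the hole, leaning about 0.3 rad to +x with the pin; the hole mouth is at about (319,138). I'll measure the coil position from both cameras to check the depth.

Run:
```python
from h import *
from scipy.optimize import least_squares
np.set_printoptions(precision=1,suppress=True,linewidth=200)
o=get_obs();C=cam("wrist",o);S=cam("scene")
W=cv2.imread("pics/w9.png");I=cv2.imread("pics/s9.png")
for u in(312,313,324,325): print(u,[(v,*W[v,u]) for v in range(72,140,4)])
sv=cv2.cvtColor(I,cv2.COLOR_BGR2HSV)
for v in range(183,212): print(v,sv[v,274:304,1])
```

```text
312 [(72, np.uint8(65), np.uint8(63), np.uint8(58)), (76, np.uint8(120), np.uint8(113), np.uint8(107)), (80, np.uint8(149), np.uint8(145), np.uint8(134)), (84, np.uint8(145), np.uint8(141), np.uint8(130)), (88, np.uint8(119), np.uint8(114), np.uint8(108)), (92, np.uint8(173), np.uint8(166), np.uint8(159)), (96, np.uint8(222), np.uint8(215), np.uint8(203)), (100, np.uint8(234), np.uint8(229), np.uint8(223)), (104, np.uint8(238), np.uint8(234), np.uint8(228)), (108, np.uint8(244), np.uint8(240), np.uint8(235)), (112, np.uint8(244), np.uint8(241), np.uint8(236)), (116, np.uint8(233), np.uint8(229), np.uint8(222)), (120, np.uint8(219), np.uint8(211), np.uint8(203)), (124, np.uint8(192), np.uint8(186), np.uint8(177)), (128, np.uint8(160), np.uint8(154), np.uint8(145)), (132, np.uint8(115), np.uint8(112), np.uint8(104)), (136, np.uint8(159), np.uint8(155), np.uint8(145))]
313 [(72, np.uint8(69), np.uint8(67), np.uint8(61)), (76, np.uint8(170), np.uint8(162), np.uint8(156)), (80, np.uint8(165), np.uint8(158), np.uint8(149)), (84, np.uint8(162), np.uint8(157), np.uint8(147)), (88, np.uint8(1
[... 5366 characters left out ...]
5 137 139 143  78  81 103 100  98  96  98  99 100 101 102 103 102 102]
207 [142 143 143 143 141 141 141 142 142 143 143 144 141 132 130 110 103  94  97  97  98  97 100 101 102 102 102 102 102 102]
208 [141 143 143 143 142 143 141 142 144 142 141 141 134 105 108  98  97  97  97  99  99 101 102 102 102 102 102 103 104 102]
209 [141 141 143 143 143 143 142 143 144 140 136 109 107  97  96  96  97  98  99 102  99 102 100 101 102 102 101 102 104  98]
210 [141 143 142 143 142 143 143 143 138 117 109 100  97  97  97  99  99  99 100 102 100 102 102 101 102 102 102 103  97  56]
211 [141 141 143 142 142 142 136 116 109 101  96  97  97  99  99  98 100 101 101 102 102 101 100  98 100 100 104  97  55 116]
```

Run:
```python
from h import *
np.set_printoptions(precision=1,suppress=True,linewidth=200)
o=get_obs();C=cam("wrist",o);S=cam("scene");R=Ro.from_euler("xyz",o["tcp_rot"]).as_matrix();ex=R[:,0]
c=tri(C,(319,111),S,(286,194.3));print("coil",c)
for a in (w(C,319,141.3,75),np.array([591.9,-52.4,75])):
    d=c-a;x,z=d@ex,d[2];r=np.hypot(x,z);print("axis",a,"rel",x,z,"r",r,"expect",np.hypot(12.5,48),"depth along leg",np.sqrt(r*r-12.5**2),"tilt",np.arctan2(x,z)-np.arctan2(12.5,48))
for th in(0,.1,.2,.3,.4):
  for s in(44,48,52):
    P=a+ex*(12.5*np.cos(th)+s*np.sin(th))+[0,0,s*np.cos(th)-12.5*np.sin(th)];print(th,s,px(C,P),px(S,P))
```

```text
coil [615.4 -55.8 112.5]
axis [591.1 -52.8  75. ] rel 24.485080997501793 37.546175438300665 r 44.824485289826534 expect 49.60090724976712 depth along leg 43.04630624685323 tilt 0.3231145741425373
axis [591.9 -52.4  75. ] rel 23.759277694175033 37.546175438300665 r 44.43217940403751 expect 49.60090724976712 depth along leg 42.63764260125758 tilt 0.30943144990068383
0 44 [318.5 127.3] [288.9 190.6]
0 48 [318.5 127.4] [288.8 189.5]
0 52 [318.5 127.5] [288.8 188.4]
0.1 44 [318.5 121.5] [287.6 191.7]
0.1 48 [318.5 120.9] [287.4 190.7]
0.1 52 [318.5 120.4] [287.2 189.6]
0.2 44 [318.5 115.9] [286.3 193. ]
0.2 48 [318.5 114.7] [286. 192.]
0.2 52 [318.5 113.5] [285.7 191. ]
0.3 44 [318.5 110.6] [285.1 194.2]
0.3 48 [318.5 108.8] [284.7 193.4]
0.3 52 [318.5 106.9] [284.2 192.5]
0.4 44 [318.5 105.7] [284.  195.6]
0.4 48 [318.5 103.4] [283.5 194.8]
0.4 52 [318.5 100.9] [282.9 194. ]
```

Call:
arm_command(
  gripper=[40,40,40,40,40],
  dp=[
    [0,1,0],
    [0,1,0],
    [0,1,0],
    [0,1,0],
    [0,0,0],
  ],
  twist=[0,0,0,0,0],
)

```text
time: 31.28
tool_pos: [528.8, -144.6, 203.5]
tcp_rot: [3.141, 0.0, -0.157]
contact_force: [0.5, -0.2, 0.4]
grip_width: 39.7
finger_force: 0.0
```

Call:
arm_command(
  gripper=[40,40,40,40,40],
  dp=[
    [0,0,0],
    [0,0,0],
    [0,0,0],
    [0,0,0],
    [0,0,0],
  ],
  twist=[0,0,0,0,0],
)

```text
time: 31.9
tool_pos: [528.6, -142.9, 203.7]
tcp_rot: [3.141, -0.0, -0.154]
contact_force: [0.4, -0.8, -1.1]
grip_width: 40.1
finger_force: 0.0
```

Run:
```python
from h import *
np.set_printoptions(precision=1,suppress=True,linewidth=220)
o=get_obs();C=cam("wrist",o);R=Ro.from_euler("xyz",o["tcp_rot"]).as_matrix();ex=R[:,0];print(o["tool_pos"],o["tcp_rot"])
W=capture("wrist")[:,:,::-1];cv2.imwrite("pics/w10.png",W)
a=np.array([591.5,-52.6,75])
print("axis at hole",px(C,a))
for th in(0,.2,.3,.4):
  for s in(44,48,52):
    P=a+ex*(12.5*np.cos(th)+s*np.sin(th))+[0,0,s*np.cos(th)-12.5*np.sin(th)];print(th,s,px(C,P))
h=cv2.cvtColor(np.ascontiguousarray(W),cv2.COLOR_BGR2HSV)
u0,v0=px(C,a+[20,0,45]).astype(int)
print(u0-40,v0-36)
for v in range(v0-36,v0+44): print(v,"".join("#" if h[v,u,1]<60 and h[v,u,2]>190 else "+" if h[v,u,1]<60 and h[v,u,2]>110 else "-" if h[v,u,1]<60 else "g" if 40<h[v,u,0]<90 else "." for u in range(u0-40,u0+60)))
```

```text
[ 528.6 -142.9  203.7] [ 3.1 -0.  -0.2]
axis at hole [209.  139.9]
0 44 [187.9 126.6]
0 48 [185.7 126.7]
0 52 [183.4 126.8]
0.2 44 [188.5 115.1]
0.2 48 [186.3 114. ]
0.2 52 [184.  112.7]
0.3 44 [189.2 109.9]
0.3 48 [187.  108.1]
0.3 52 [184.7 106.2]
0.4 44 [190.1 105. ]
0.4 48 [187.9 102.6]
0.4 52 [185.7 100.2]
142 80
80 .........................................--------------------------------++++++++++++++++-+++-----..
81 ..........................................------------------------------+++++++++++++++++-+++-----..
82 ..........................................------------------------------+++++++++++++++++-++++----..
83 ..........................................------------------------------+++++++++++++++++-++++----..
84 ..........................................-------------------------------++++++++++++++++-++++----..
85 ..........................................-------------------------------++++++++++++++++-++++----..
86 ..........................................-------------------------------++++++++++++++++-+++-----..
87 ..........................................-------
[... 6899 characters left out ...]
....ggggggggggggg--+---------gggggggggggggggg-------------------------
154 ...................................ggggggggggggg-----------ggggggggggggggggg------------------------
155 ...................................gggggggggggggg---------gggggggggggggggggg------------------------
156 ....................................gggggggggggggg--------ggggggggggggggggg-------------------------
157 ....................................ggggggggggggggg-----ggggggggggggggggggg-------------------------
158 ....................................ggggggggggggggggggggggggggggggggggggggg-------------------------
159 .....................................gggggggggggggggggggggggggggggggggggggg-------------------------
```

Run:
```python
from h import *
np.set_printoptions(precision=1,suppress=True,linewidth=220)
o1=dict(tool_pos=np.array([544.7,-44.5,204.5]),tcp_rot=np.array([3.141,-.002,-.154]));o2=get_obs()
print(o2["tcp_rot"])
C1,C2=cam("wrist",o1),cam("wrist",o2);R=Ro.from_euler("xyz",o2["tcp_rot"]).as_matrix()
for n,p,q in(("coil",(318.7,111),(182,109)),("coil+1",(318.7,111),(183,109)),("mouth",(319,138),(205,138.5)),("pin axis-ish",(319,141.3),(205,141))):
    P=tri(C1,p,C2,q);print(n,P,R.T@(P-[591.5,-52.6,75]))
# ascii of w9 coil for shape
W=cv2.imread("pics/w9.png");h=cv2.cvtColor(W,cv2.COLOR_BGR2HSV)
for v in range(86,156): print(v,"".join("#" if h[v,u,1]<60 and h[v,u,2]>190 else "+" if h[v,u,1]<60 and h[v,u,2]>110 else "-" if h[v,u,1]<60 else "g" if 40<h[v,u,0]<90 else "." for u in range(290,345)))
```

```text
[ 3.1 -0.  -0.2]
coil [616.2 -56.4 126. ] [ 25.  -0. -51.]
coil+1 [616.2 -56.4 124.3] [ 25.   -0.  -49.3]
mouth [594.  -53.3  85.5] [  2.6   0.3 -10.5]
pin axis-ish [591.6 -52.9  86. ] [  0.1   0.3 -11. ]
86 ...----------------++++++++++++++++++++---.............
87 ...----------------++++++++++++++++++++---.............
88 ...----------------++++++++++++++++++++--..............
89 ...-----------------+++++++++++++++++++---.............
90 ...-----------------++++++++++++++++++----.............
91 ...------------------+++++-++++-++++++---..............
92 ...------------------+++++++--+++++++----..............
93 ...-------------------##++++++++#+++-----..............
94 ...------------------+###++++++###+++----..............
95 ...------------------####++++++####++----..............
96 ...------------------####++-+++####++----..............
97 ...------------------####++++++####++----..............
98 ...------------------#####+++++#####+----..............
99 ...------------------#####+++++#####+----..............
100 ...------------------#####+++++#####+----..............
101 ...--
[... 2590 characters left out ...]
++++++++##-------+++#######++...........
145 ...ggggggggg-++++++++++#+++++###+++++++###++...........
146 ...ggggggggg-+++++++++++########++++++++##+-...........
147 ...ggggggggg-++++++++++++#+++###########+++............
148 ..gggggggggg-+++++++++++++++++++######+++++............
149 ...ggggggggg-++++++++++++++++++-+++++++++++............
150 ...ggggggggg-+++--++++-++--+----+#####++++-............
151 ...ggggggggg-+++-------------+++####+++++-.............
152 ...ggggggggg-+++------------------------...............
153 ...ggggggggg-+++------------------------...............
154 ...gggggggggg+++------------------------...............
155 ...gggggggggg++-------------------------...............
```

The wrist and scene measurements of the coil put the seat at about 48–50 mm along the leg, where 48 is home. The push rose, dropped away and rose again as it should when the clip snaps. The arm is clear of everything, so I'm handing in.

```bash
python3 -c "
from plant import *
print(close_job())"
```

```text
the job is handed in; nothing more can be done
None
```

I pushed the pin home, slid the clip through the cross hole until it snapped on, let it go and handed the job in; no verdict came back, and the clip was left leaning about 0.3 rad towards +x because the pin was not turned fully upright.

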